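Mount the inspection camera on its ball stand and latch it

TASK

Take the green dust cap off the ball of the camera stand and stand it upright on the worktop, off the stand. Then pick up the camera head and lower it, latch lever still raised, squarely over the ball until it sits flat on the round pad, with its lens facing the white target plate, and do not let go of it before it is down. Finally press the red latch lever fully down, leave everything standing there released, and do not shift or tip the jar or the bottles.

Things in the scene. Friction and masses are not known exactly. Their poses are not given: they have to be found in the camera images.
- stand: Fixed camera stand: dark base plate 215 x 96 x 12 mm (x = -60 to 155), round aluminium pad 92 mm across (top 26 mm above the worktop), on it a steel ball 40 mm across on a 16 mm neck, ball centre 56 mm up. Origin: under the ball, at worktop height, z up. +x points from the ball to the white upright target plate (60 mm wide, top 90 mm up, 130 mm from the ball).
- seat (a point): Centre of the pad's top face, on the ball axis, 26 mm above the worktop; axes as the stand. The camera head's origin comes here when it is seated.
- dust_cap: Loose green plastic cap, open below, 55 mm across, 57 mm tall (bore 46 mm, 53 deep), round black knob on top, 28 mm across, gripped 71 to 97 mm above the origin, on a 22 mm stem from the cap top at 57. Origin: centre of its underside, z up. Starts standing on the pad over the ball; lift it over 55 mm to clear the ball. 80 g.
- camera_head: Loose grey camera head, 50 mm wide (y), 0.45 kg, standing on the worktop. Origin: centre of the socket mouth on the underside; +x to the lens, z up. Housing x = -55 to 65 mm, 62 mm tall (69 over the dome on top); lens barrel 37 mm across, to x = 82. Solid front block x = 22 to 65, flat sides y = +/-25. Socket: square cavity open below, 43 mm wide, 52 deep; seated, the underside lies on the pad.
- grip_block (a point): Middle of the head's front block, at head x = 43.5, y = 0, z = 36 mm: good place to grip, across the 50 mm width. Axes as the head.
- lens (a point): Centre of the lens front, at head x = 81.5, y = 0, z = 36 mm.
- latch_tip (a point): On the upper face of the red latch paddle, near its free rear end. The paddle is 22 mm wide and 44 mm long. Moves with the lever: 50 mm behind and 17 mm above its hinge when fully down.
- latch (a joint): Red lever, hinged across the head at head x = -34, z = 54 mm, pointing to the rear (-x). 0 = fully down (upper face 71 mm above the underside), 0.85 rad = fully up; starts at 0.65 to 0.85. Stays where left (friction 0.08 N m, 3 to 6 N to move). Pressing straight down at head x = -58 mm takes it home. Its steel claw then swings under the ball; it jams on the ball if the head is not down.
- wide_jar: Loose clear wide jar, 106 mm across, 135 mm tall, to be left alone. Origin: centre of its underside.
- bottle_tall: Loose capped bottle with bluish contents, 75 mm across, 168 mm tall, to be left alone. Origin: centre of its underside.
- bottle_short: Loose capped bottle with bluish contents, 60 mm across, 94 mm tall, to be left alone. Origin: centre of its underside.
- balance: Fixed analytical balance with a glass draught shield, left of the work, 385 mm deep (x), 254 mm wide, 276 mm tall: an obstacle for the arm. Origin: centre of its underside.
Mind the look-alikes: they are no part of the job. Leave any blue or yellow look-alike of the camera_head alone. Several things have the shape of the dust_cap; the one meant has the colours described above.

How it is judged:
By the outcome, as a careful person would: the job done as asked, in the order asked, and still so for the second after the job is handed in, with the robot touching nothing.
It also fails if it takes over 72 s, if anything falls off the work surface, if the arm or the gripper's body presses on something with over 40 N, if the wrist force passes 120 N, or if a joint passes its speed limit or range.

ROBOT

A 7-joint arm with a two-finger parallel gripper is mounted at the origin on a cart in front of the work surface, level with it; the furniture and walls round the work are solid. World frame = base frame: x ahead of the robot, y to its left, z up, the work surface at z = 0. Lengths are in mm, angles in rad, forces in N, time in s.
With the tool pointing down it reaches from about 425 to 1025 mm from the base axis. Payload 9.4 kg.
Tool frame: the origin (TCP) lies midway between the tips of the shut fingers; the grasp point (between the pads) lies 19 mm behind it; z points along the fingers, y is the line along which they close (so a half turn about z gives the same grasp; the last joint's range is limited). The gripper opens to 93 mm and grips with 3 to 60 N. Pads are 15 mm wide; open, the fingers measure 128 mm over their backs; the gripper's body (75 mm by 188 mm) begins 65 mm behind the grasp point.
Start: joints at [1.096, 0.599, -0.003, 1.599, 0.002, 0.943, -0.08], TCP at [280.849, -668.392, 218.618] pointing down, gripper open.
Joint ranges: [-2.57, 2.57], [-0.35, 1.97], [-1.29, 1.29], [0.11, 2.56], [-1.05, 4.19], [0.11, 1.86], [-2.63, 2.63]. Speed limits (rad/s): [2.22, 2.22, 3.01, 3.01, 3.14, 3.14, 3.14].

INTERFACE

Orientations are given as a rotation vector (axis times angle).
In Python, from station import get_obs, viewer, ticket, finder gives the robot as it stands. The module is installed in compiled form; this text tells all that it offers.
- The arm moves only by the tool send_rows, never from a script. Its argument "deltas" is one flat list of numbers, 6 for each row, row after row: the shift along the world's x, y, z in cm, then the turn, a rotation vector about the world's x, y, z in rad. A call has 1 to 12 rows; each row shifts and turns the commanded pose from where the row before left it; what a row does not reach is not made up. A row lasts 1/8 s, in which the tool goes at most 62.5 mm and 10.7 degrees, less where a joint would pass 70% of its speed; a pose out of reach is approached as far as the arm can. A call is refused whole if a number of a shift passes 6.25 or a number of a turn 0.188, either way. A call with a gripper value outside its range is refused whole. "claw" is the finger opening in cm, from 0 to 9.3, set as the call begins (left out, the last holds). The fingers move at their own pace and stop on an object; "newtons" is the grip in N (left out, the last holds). Time passes only in rows, so rows that do not move let the fingers close. It gives the time, the measured TCP pose, the force, the opening and the grip force at its end, in the units of the state.
- get_obs(): the state, without advancing time (a new reading comes with each control period).
- viewer.capture(name): name is "side" or "top"; returns (picture, depth): 480x640x3 uint8, red, green, blue; 480x640 float32, mm along the optical axis (not along the pixel's ray), 0 where there is no reading.
- viewer.get_calibration(name): a dict with "intrinsics" (3x3 intrinsics, pixels), "world_from_camera" (4x4, takes a point from camera to world coordinates). Camera axes: x right, y down, z forward; pixel columns grow to the right and rows downward; lengths in mm; the calibration is good to about 2 mm. A picture is of the moment at which its call begins. get_calibration takes no time and is no camera call.
- ticket.sign_off(): hands the job in; it is judged then, once.
Trained networks look in the newest picture that a camera, given by its name, has taken for a name from the list of things; names that differ only in an ending like _2 or _b are one class to them, and where a whole thing is asked for, a point or a joint stands for the part that bears it (a point fixed in the world has none). Each returns a list of dicts, best first, with "p" (0 to 1); they miss things now and then, are a little off and sometimes report something else, mostly with a low value. They report only what shows in the picture. A call takes as long as a camera call. They do not tell look-alikes from the thing itself.
- finder.silhouettes(camera, name): "region" (480x640 bool, what is visible of it) and "location" ([row, column] in pixels, amid what is visible of it).
The state is a dict: "t": time; "joint_positions": joint angles; "dq": joint speeds; "effort": joint torques, N m; "eef_pos": TCP position; "tcp_rot": TCP orientation; "contact_force": force on the tool from outside, world axes, zero at the start; "wrist_torque": the same for the moment, N m; "grip_width": finger opening in mm; "finger_force": force on a finger pad.
Only numpy, scipy, OpenCV 4.12 (cv2) and the standard library are available. Lean on these libraries where they do the work, as an engineer would, in place of code of your own. Each camera call takes 0.05 s, during which the arm holds its last target. There are 200 camera calls.

## Working session

There is one attempt and no reset: what is moved stays moved. The work goes in short steps, Python scripts to look and compute and a tool call to move; the robot and the scene stay as the last step left them, time stands still between calls to the robot, and variables do not carry over. Pictures are saved under pics/ and viewed, at most 10 in all, crops included, and the job is handed in when it is done.

Besides the shell and the picture viewer there is one more tool, called after ">>>" as name(argument=value, ...), one argument or row to a line, values as JSON. send_rows: Moves the arm, as the interface text tells. Its arguments: {"type":"object","properties":{"deltas":{"type":"array"},"claw":{"type":"number"},"newtons":{"type":"number"}},"required":["deltas"]}

```bash
mkdir -p pics
cat > h.py <<'E'
import numpy as np, cv2
from station import get_obs, viewer, ticket, finder
def cap(n):
    im,d=viewer.capture(n); return im,d
def pts(n,d):
    c=viewer.get_calibration(n); K=np.array(c["intrinsics"]);T=np.array(c["world_from_camera"])
    v,u=np.mgrid[:480,:640]
    p=np.stack([(u-K[0,2])/K[0,0]*d,(v-K[1,2])/K[1,1]*d,d],-1)
    P=p@T[:3,:3].T+T[:3,3]; P[d==0]=np.nan
    return P
def save(n,im): cv2.imwrite("pics/"+n,im[...,::-1])
E
python3 - <<'E'
from h import *
ims=[]
for n in("top","side"):
    im,d=cap(n); P=pts(n,d); np.savez(f"{n}0.npz",im=im,P=P,d=d); save(n+"0.png",im)
    T=viewer.get_calibration(n)["world_from_camera"]; print(n,np.round(T,2).tolist())
    for o in("stand","dust_cap","camera_head","wide_jar","bottle_tall","bottle_short","balance","latch"):
        for r in finder.silhouettes(n,o)[:4]:
            m=r["region"]; q=P[m]; q=q[~np.isnan(q[:,0])]
            print(o,round(r["p"],2),np.round(r["location"]),m.sum(),im[m].mean(0).round(), np.round(np.nanpercentile(q,[3,50,97],axis=0)).tolist() if len(q) else None)
print({k:np.round(v,3) for k,v in get_obs().items()})
E
```

```text
top [[-0.01, -0.98, 0.18, 199.07], [-1.0, 0.01, 0.0, 137.07], [-0.0, -0.18, -0.98, 1706.9], [0.0, 0.0, 0.0, 1.0]]
stand 0.62 [204. 366.] 2037 [86. 88. 92.] [[515.0, -78.0, 6.0], [625.0, -2.0, 16.0], [694.0, 57.0, 74.0]]
dust_cap 0.88 [219. 376.] 368 [23. 77. 40.] [[543.0, -53.0, 42.0], [561.0, -26.0, 85.0], [585.0, -4.0, 127.0]]
dust_cap 0.71 [244. 311.] 340 [153.  79.  11.] [[484.0, 127.0, 18.0], [502.0, 150.0, 59.0], [530.0, 172.0, 100.0]]
camera_head 0.96 [249. 470.] 1105 [76. 68. 74.] [[437.0, -326.0, 12.0], [484.0, -272.0, 62.0], [533.0, -224.0, 95.0]]
camera_head 0.79 [287. 333.] 995 [147. 126.  26.] [[352.0, 21.0, 5.0], [378.0, 101.0, 63.0], [402.0, 167.0, 75.0]]
camera_head 0.72 [305. 422.] 1126 [ 52.  60. 119.] [[279.0, -190.0, 10.0], [327.0, -133.0, 62.0], [384.0, -75.0, 75.0]]
wide_jar 0.61 [251. 271.] 1382 [119. 117. 118.] [[431.0, 225.0, 25.0], [476.0, 271.0, 97.0], [528.0, 317.0, 137.0]]
wide_jar 0.4 [205. 368.] 2134 [87. 90. 94.] [[513.0, -78.0, 6.0], [625.0, -2.0, 16.0], [696.0, 57.0, 80.0]]
bottle_tall 0.96 [179. 276.] 957 [113. 118. 125.] [[643.0, 215.0, 10.0], [662
[... 2082 characters left out ...]
.0, 80.0], [479.0, -299.0, 102.0]]
latch 0.47 [209. 381.] 66 [161.  57.  57.] [[353.0, -103.0, 57.0], [371.0, -82.0, 69.0], [387.0, -64.0, 73.0]]
{'t': np.float64(0.9), 'joint_positions': array([ 1.096,  0.599, -0.002,  1.599,  0.002,  0.943, -0.08 ]), 'dq': array([-0.   ,  0.   ,  0.002, -0.001,  0.001, -0.001, -0.   ]), 'effort': array([ 1.0000e-03, -7.6481e+01,  1.4970e+00, -2.5270e+01, -5.2000e-02,
        1.0000e-02,  0.0000e+00]), 'eef_pos': array([ 280.825, -668.408,  218.66 ]), 'tcp_rot': array([ 3.08 ,  0.621, -0.   ]), 'contact_force': array([ 0.115,  1.42 , -0.293]), 'wrist_torque': array([-0.01 ,  0.005,  0.001]), 'finger_force': np.float64(0.0), 'grip_width': np.float64(93.087)}
```

View pics/top0.png

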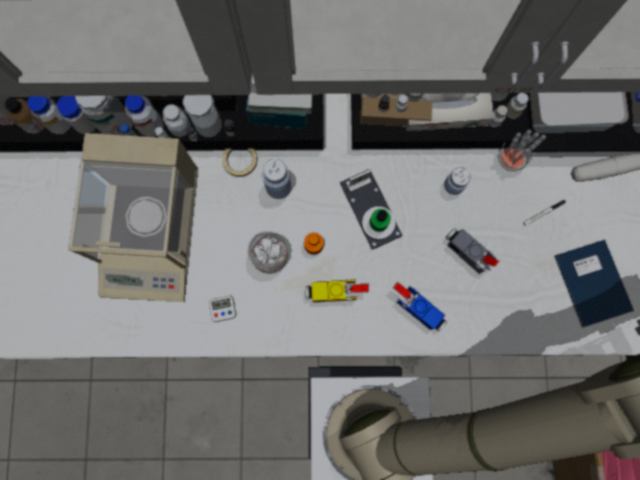

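View pics/side0.png

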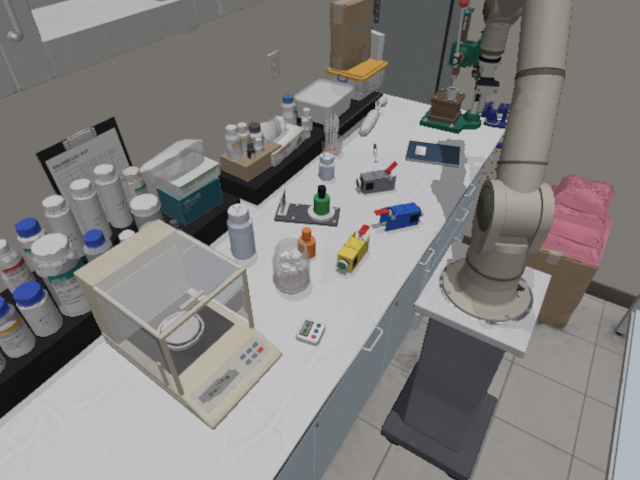

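```bash
cat > m.py <<'E'
from h import *
import scipy.optimize as so
def rect(q):
    r=cv2.minAreaRect(q[:,:2].astype(np.float32)); b=cv2.boxPoints(r); return np.round(r[0],1),np.round(r[1],1),np.round(r[2],1)
def circ(q,r=None):
    f=lambda p:np.hypot(*(q[:,:2]-p[:2]).T)-(p[2] if r is None else r)
    s=so.least_squares(f,[*q[:,:2].mean(0),30],loss="soft_l1",f_scale=2); return s.x.round(1)
E
python3 - <<'E'
from m import *
C=[]
for n in("top","side"):
    z=np.load(n+"0.npz"); im,P=z["im"].astype(int),z["P"]
    near=lambda x,y,r:np.hypot(P[...,0]-x,P[...,1]-y)<r
    Z=P[...,2]; ok=~np.isnan(Z)
    g=im[...,1]-im[...,0]>25; red=im[...,0]-im[...,1]>50
    m=near(560,-25,45)&g&(Z>75)&(Z<95); print(n,"cap top",m.sum(),P[m].mean(0).round(1))
    m=near(560,-25,45)&(Z>110); print("knob",m.sum(),P[m].mean(0).round(1),Z[m].max())
    m=near(560,-25,60)&(Z>20)&(Z<32)&(im.min(-1)>90); print("pad",m.sum(),rect(P[m]))
    m=near(610,0,140)&(Z>6)&(Z<18)&(im.max(-1)<100); print("base",m.sum(),rect(P[m]),P[m].mean(0).round(1))
    m=near(610,0,160)&(Z>40)&(np.hypot(P[...,0]-560,P[...,1]+25)>70); print("plate",m.sum(),P[m].mean(0).round(1), rect(P[m]))
    m=near(484,-272,90)&(Z>55)&(Z<67)&~red; print("head",m.sum(),rect(P[m]),P[m].mean(0).round(1))
    m=near(484,-272,90)&(Z>50)&red; q=P[m]; print("lever",m.sum(),q.mean(0).round(1),q.min(0).round(1),q.max(0).round(1), np.polyfit(np.hypot(*(q[:,:2]-[500,-260]).T),q[:,2],1).round(2))
    r0=(180,340,310,520) if n=="top" else (140,250,280,440)
    C.append(cv2.resize(z["im"][r0[0]:r0[1],r0[2]:r0[3]],(0,0),fx=3.8,fy=3.8,interpolation=2)[:418,:600])
for c,n in zip(C,("ct","cs")): print(c.shape)
w=max(c.shape[1] for c in C)
C=[cv2.resize(c,(600,int(c.shape[0]*600/c.shape[1])))[:300] for c in C]
save("crop0.png",np.vstack(C))
E
```

```text
top cap top 209 [564.2 -28.7  84. ]
knob 93 [567.9 -29.8 123. ] 131.51606351831788
pad 383 (array([569.2, -30.1]), array([90.5, 91.5]), np.float64(25.3))
base 1055 (array([612.2, -10.6]), array([214.2,  94.7]), np.float64(24.3)) [619.   -4.6  12.6]
plate 10599 [686.8 -18.6 728.4] (array([668.2,  28.4]), array([189.9, 317.7]), np.float64(25.9))
head 551 (array([ 490.3, -273.1]), array([134.8,  58.4]), np.float64(48.2)) [ 492.8 -270.4   62. ]
lever 103 [ 450.6 -317.2   90.1] [ 436.3 -336.8   51.2] [ 467.5 -299.9  106.4] [ 0.84 26.14]
side cap top 107 [562.5 -21.9  81.7]
knob 61 [565.7 -26.2 118.6] 125.60110663494333
pad 211 (array([566.1, -22.8]), array([88.1, 82.8]), np.float64(32.9))
base 538 (array([608.9,  -7.9]), array([211.,  98.]), np.float64(24.8)) [613.4   7.   10.8]
plate 154 [669.   76.5 357.1] (array([668.5,  73.8]), array([ 19.9, 161.2]), np.float64(17.3))
head 237 (array([ 485.5, -278.9]), array([119.9,  62.6]), np.float64(44.7)) [ 487.3 -267.9   60.5]
lever 54 [ 448.6 -313.1   86.8] [ 431.6 -331.1   61.7] [ 464.5 -297.3  103.9] [1.11 4.3 ]
(418, 600, 3)
(418, 600, 3)
```

View pics/crop0.png

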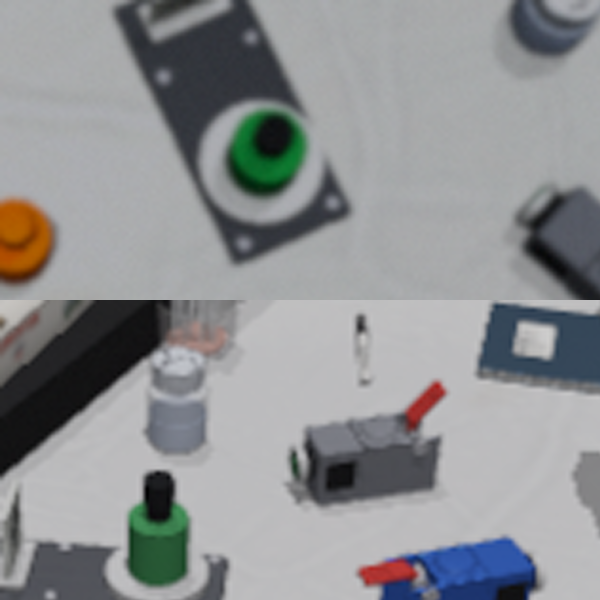

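Candidates for the cap are the green one with the black knob (col 378, row 219) and an orange one (314, 243). The head could be the grey (470, 249), yellow (333, 290) or blue (422, 305) one. The crop confirms the green cap and the grey head. I put the ball at about (568, -29) with the stand yaw near 24.5°.

>>> send_rows(
  deltas=[2.4, 5.3, 0, 0, 0, 0, 2.4, 5.3, 0, 0, 0, 0, 2.4, 5.3, 0, 0, 0, 0, 2.4, 5.3, 0, 0, 0, 0, 2.4, 5.3, 0, 0, 0, 0, 2.4, 5.3, 0, 0, 0, 0, 2.4, 5.3, 0, 0, 0, 0, 2.4, 5.3, 0, 0, 0, 0, 2.4, 5.3, 0, 0, 0, 0, 2.4, 5.3, 0, 0, 0, 0, 2.4, 5.3, 0, 0, 0, 0, 2.4, 5.3, 0, 0, 0, 0],
  claw=9.3,
)

```text
t: 2.4
eef_pos: [569.6, -30.7, 218.9]
tcp_rot: [3.079, 0.62, 0.001]
contact_force: [0.4, -0.1, 0.4]
grip_width: 92.7
finger_force: 0.0
```

>>> send_rows(
  deltas=[-0.2, 0.1, -3.2, 0, 0, 0, 0, 0, -3.2, 0, 0, 0, 0, 0, -3.2, 0, 0, 0, 0, 0, -3.1, 0, 0, 0, 0, 0, 0, 0, 0, 0],
)

```text
t: 3.02
eef_pos: [565.7, -31.3, 90.0]
tcp_rot: [-3.079, -0.621, 0.006]
contact_force: [-0.2, 0.8, 0.2]
grip_width: 92.9
finger_force: 0.0
```

>>> send_rows(
  deltas=[0, 0, 0, 0, 0, 0, 0, 0, 0, 0, 0, 0, 0, 0, 0, 0, 0, 0, 0, 0, 0, 0, 0, 0, 0, 0, 0, 0, 0, 0, 0, 0, 0, 0, 0, 0],
  claw=1.5,
  newtons=20,
)

```text
t: 3.78
eef_pos: [566.8, -31.4, 91.7]
tcp_rot: [3.08, 0.621, -0.0]
contact_force: [0.4, 1.7, 0.5]
grip_width: 37.7
finger_force: 0.0
```

>>> send_rows(
  deltas=[0, 0, 0, 0, 0, 0, 0, 0, 0, 0, 0, 0, 0, 0, 0, 0, 0, 0, 0, 0, 0, 0, 0, 0],
)

```text
t: 4.28
eef_pos: [566.8, -31.4, 91.6]
tcp_rot: [-3.08, -0.621, 0.0]
contact_force: [-0.9, -0.7, -0.8]
grip_width: 27.5
finger_force: 20.0
```

>>> send_rows(
  deltas=[0, 0, 1, 0, 0, 0, 0, 0, 2, 0, 0, 0, 0, 0, 2, 0, 0, 0, 0, 0, 2, 0, 0, 0, 0, 0, 1, 0, 0, 0, 0, 0, 0, 0, 0, 0],
)

```text
t: 5.03
eef_pos: [567.2, -31.4, 172.4]
tcp_rot: [3.079, 0.621, 0.002]
contact_force: [0.8, 0.0, -1.1]
grip_width: 27.1
finger_force: 20.0
```

>>> send_rows(
  deltas=[1.5, -3.8, 0, 0, 0, 0, 1.5, -3.8, 0, 0, 0, 0, 1.5, -3.8, 0, 0, 0, 0, 0, 0, -2.5, 0, 0, 0, 0, 0, -2.5, 0, 0, 0, 0, 0, -2.5, 0, 0, 0, 0, 0, -2, 0, 0, 0, 0, 0, -0.5, 0, 0, 0, 0, 0, -0.4, 0, 0, 0, 0, 0, -0.2, 0, 0, 0, 0, 0, 0, 0, 0, 0],
)

```text
t: 6.4
eef_pos: [612.1, -145.4, 66.1]
tcp_rot: [3.079, 0.621, 0.001]
contact_force: [-0.7, -0.3, -1.4]
grip_width: 27.7
finger_force: 20.0
```

>>> send_rows(
  deltas=[0, 0, -0.1, 0, 0, 0, 0, 0, 0, 0, 0, 0],
)

```text
t: 6.65
eef_pos: [612.4, -145.6, 65.5]
tcp_rot: [3.079, 0.62, 0.002]
contact_force: [-0.5, -0.2, 4.9]
grip_width: 27.7
finger_force: 20.0
```

Run:
```python
from m import *
o=get_obs(); print(o["contact_force"].round(1),o["eef_pos"].round(1))
for n in("top","side"):
    im,d=cap(n); P=pts(n,d); np.savez(f"{n}1.npz",im=im,P=P,d=d)
save("s1.png",cv2.resize(im[120:280,240:440],(800,640))[:600])
```

```text
[-0.5 -0.2  4.9] [ 612.4 -145.6   65.5]
```

View pics/s1.png

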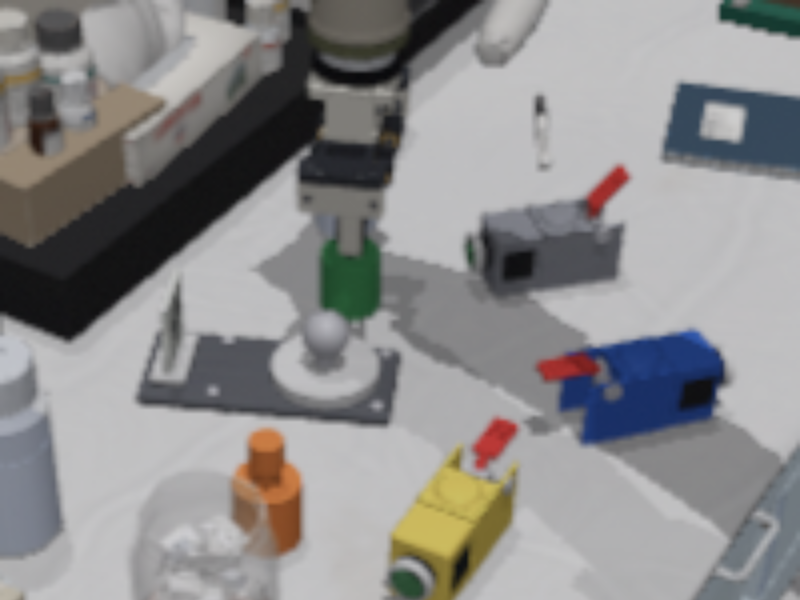

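The cap is standing on the worktop (4.9 N contact) and the ball is exposed. I'll release it and rise.

>>> send_rows(
  deltas=[0, 0, 0, 0, 0, 0, 0, 0, 0, 0, 0, 0, 0, 0, 0, 0, 0, 0, 0, 0, 0, 0, 0, 0],
  claw=5.5,
)

```text
t: 7.25
eef_pos: [611.8, -145.4, 64.5]
tcp_rot: [-3.08, -0.621, 0.0]
contact_force: [-0.6, -0.4, 1.1]
grip_width: 54.9
finger_force: 0.0
```

>>> send_rows(
  deltas=[0, 0, 2, 0, 0, 0, 0, 0, 4, 0, 0, 0, 0, 0, 4, 0, 0, 0, 0, 0, 3.5, 0, 0, 0],
)

```text
t: 7.75
eef_pos: [611.8, -145.4, 201.1]
tcp_rot: [3.08, 0.621, 0.001]
contact_force: [0.3, 0.6, 0.4]
grip_width: 54.9
finger_force: 0.0
```

```bash
cat > f.py <<'E'
from m import *
def proj(n,X):
    c=viewer.get_calibration(n); K=np.array(c["intrinsics"]);T=np.array(c["world_from_camera"])
    p=(X-T[:3,3])@T[:3,:3]; p=p@K.T; return p[:,:2]/p[:,2:]
a=np.linspace(0,2*np.pi,24)
BOX=np.array([[x,y,z] for x in(-55,65) for y in(-25,25) for z in(0,62)],float)
LENS=np.array([[x,18.5*np.cos(t),36+18.5*np.sin(t)] for x in(65,82) for t in a])
PARTS=[BOX,LENS]
def render(n,parts,p,z0=0,S=4):
    c,s=np.cos(p[2]),np.sin(p[2]); m=np.zeros((480*S,640*S),np.uint8)
    for q in parts:
        X=q@np.array([[c,-s,0],[s,c,0],[0,0,1]]).T+[p[0],p[1],z0]
        h=cv2.convexHull(((proj(n,X)+.5)*S).astype(np.float32)); cv2.fillConvexPoly(m,h.round().astype(np.int32),1)
    return cv2.resize(m.astype(np.float32),(640,480),interpolation=cv2.INTER_AREA)
def fit(cams,masks,parts,p0,z0=0,ign=None):
    def cost(p):
        e=0
        for n in cams:
            r=render(n,parts,p,z0); e+=(np.abs(r-masks[n])*(1 if ign is None else ~ign[n])).sum()
        return e
    best=None
    for k in range(2):
        s=so.minimize(cost,p0,method="Nelder-Mead",options=dict(initial_simplex=np.array([p0]+[np.array(p0)+d for d in np.diag([5,5,.08])]),xatol=.05,fatol=.5)); p0=s.x
    return s.x,s.fun
E
python3 - <<'E'
from f import *
M={};I={}
for n in("top","side"):
    im,d=cap(n); P=pts(n,d); np.savez(f"{n}2.npz",im=im,P=P,d=d)
    rs=[r for r in finder.silhouettes(n,"camera_head") if np.ptp(im[r["region"]].mean(0))<25]
    m=rs[0]["region"]; i=im.astype(int)
    red=(i[...,0]-i[...,1]>30); red=cv2.dilate(red.astype(np.uint8),np.ones((3,3)))>0
    M[n]=m.astype(float); I[n]=red
    for o in("dust_cap",):
        for r in finder.silhouettes(n,o)[:3]: print(o,r["p"],np.round(r["location"]),np.nanpercentile(P[r["region"]],[5,50,95],axis=0).round().tolist())
for c in(["top"],["side"],["top","side"]): 
    p,e=fit(c,M,PARTS,[484,-274,.8],ign=I); print(c,p.round(3),e.round(1),[M[n].sum() for n in c])
E
```

```text
Traceback (most recent call last):
IndexError: list index out of range
```

```bash
cat >> f.py <<'E'
def mask(n,im,X):
    u=proj(n,np.array([X],float))[0]; i=im.astype(int)
    rs=finder.silhouettes(n,"camera_head")
    r=min(rs,key=lambda r:np.hypot(r["location"][1]-u[0],r["location"][0]-u[1])); print(n,r["p"],np.round(r["location"]),u.round())
    red=cv2.dilate((i[...,0]-i[...,1]>30).astype(np.uint8),np.ones((3,3)))>0
    return r["region"].astype(float),red
E
python3 - <<'E'
from f import *
M={};I={}
for n in("top","side"):
    im,d=cap(n); P=pts(n,d); np.savez(f"{n}2.npz",im=im,P=P,d=d)
    M[n],I[n]=mask(n,im,[484,-274,35])
    for r in finder.silhouettes(n,"dust_cap")[:3]: print(r["p"],np.round(r["location"]),np.nanpercentile(P[r["region"]],[5,50,95],axis=0).round().tolist())
np.savez("M2.npz",**{k:v for k,v in M.items()})
for c in(["top"],["side"],["top","side"]): 
    p,e=fit(c,M,PARTS,[484,-274,.8],ign=I); print(c,p.round(3),e.round(1),[M[n].sum() for n in c])
E
```

```text
top 0.63 [298. 413.] [468. 252.]
0.79 [209. 421.] [[587.0, -167.0, 10.0], [601.0, -140.0, 57.0], [613.0, -118.0, 104.0]]
0.69 [245. 310.] [[485.0, 129.0, 16.0], [502.0, 151.0, 59.0], [530.0, 172.0, 102.0]]
side 0.98 [180. 379.] [376. 181.]
0.5 [240. 309.] [[483.0, 138.0, 17.0], [497.0, 158.0, 58.0], [517.0, 169.0, 96.0]]
['top'] [ 489.684 -272.694    0.779] 1726.7 [np.float64(733.0)]
['side'] [ 480.333 -283.223    0.833] 49.4 [np.float64(888.0)]
['top', 'side'] [ 480.294 -282.227    0.816] 1784.0 [np.float64(733.0), np.float64(888.0)]
```

Run:
```python
from f import *
M={};I={}
for n,k in(("top",0),("side",0)):
    z=np.load(f"{n}{k}.npz"); im=z["im"].astype(int); P=z["P"]
    u=proj(n,np.array([[484,-274,35.]]))[0].astype(int)
    w=np.zeros((480,640),bool); w[u[1]-38:u[1]+38,u[0]-42:u[0]+42]=1
    I[n]=cv2.dilate((im[...,0]-im[...,1]>30).astype(np.uint8),np.ones((3,3)))>0
    dm=w&(P[...,2]>5)&(np.hypot(P[...,0]-484,P[...,1]+274)<130)
    cm=w&(im.max(-1)<125)
    for nm,m in(("depth",dm),("col",cm)):
        nl,lab,st,_=cv2.connectedComponentsWithStats((m|(w&I[n])).astype(np.uint8)); b=1+st[1:,4].argmax(); m=lab==b
        M[n]=m.astype(float); p,e=fit([n],M,PARTS,[484,-274,.8],ign=I); print(n,nm,m.sum(),p.round(3),round(e,1))
p,e=fit(["top","side"],M,PARTS,[484,-274,.8],ign=I); print(p.round(3),e)
```

```text
top depth 1357 [ 483.374 -284.945    0.821] 245.1
top col 1216 [ 481.075 -284.486    0.818] 87.9
side depth 821 [ 482.084 -286.078    0.865] 79.0
side col 681 [ 479.856 -284.132    0.962] 222.6
[ 481.101 -284.444    0.828] 323.375
```

>>> send_rows(
  deltas=[-3.3, -3.6, 0, 0, 0, 0.14, -3.4, -3.6, 0, 0, 0, 0.14, -3.4, -3.5, 0, 0, 0, 0.142, 0, 0, 0, 0, 0, 0, 0, 0, -4, 0, 0, 0, 0, 0, -4, 0, 0, 0, 0, 0, 0, 0, 0, 0],
  claw=9.3,
)

```text
t: 9.02
eef_pos: [509.7, -250.8, 116.9]
tcp_rot: [-2.877, -1.251, 0.006]
contact_force: [-0.1, 0.1, 0.3]
grip_width: 93.1
finger_force: 0.0
```

>>> send_rows(
  deltas=[0, 0, -4, 0, 0, 0, 0, 0, -3.5, 0, 0, 0, 0, 0, -2, 0, 0, 0, 0, 0, -0.8, 0, 0, 0, 0, 0, 0, 0, 0, 0],
)

```text
t: 9.65
eef_pos: [511.5, -252.2, 17.2]
tcp_rot: [2.881, 1.252, 0.0]
contact_force: [0.2, -0.1, 0.9]
grip_width: 92.8
finger_force: 0.0
```

>>> send_rows(
  deltas=[0, 0, 0, 0, 0, 0, 0, 0, 0, 0, 0, 0, 0, 0, 0, 0, 0, 0, 0, 0, 0, 0, 0, 0, 0, 0, 0, 0, 0, 0, 0, 0, 0, 0, 0, 0, 0, 0, 0, 0, 0, 0, 0, 0, 0, 0, 0, 0],
  claw=4,
  newtons=45,
)

```text
t: 10.65
eef_pos: [511.2, -252.6, 16.7]
tcp_rot: [2.881, 1.252, 0.001]
contact_force: [0.8, -1.9, 1.8]
grip_width: 49.7
finger_force: 45.0
```

>>> send_rows(
  deltas=[0, 0, 1, 0, 0, 0, 0, 0, 2, 0, 0, 0, 0, 0, 3, 0, 0, 0, 0, 0, 4, 0, 0, 0, 0, 0, 2, 0, 0, 0, 0, 0, 0, 0, 0, 0],
)

```text
t: 11.4
eef_pos: [510.8, -252.4, 137.9]
tcp_rot: [2.88, 1.251, 0.002]
contact_force: [-0.5, 0.3, -5.9]
grip_width: 49.6
finger_force: 45.0
```

>>> send_rows(
  deltas=[1.9, 4.8, 0.2, 0, 0, -0.078, 1.9, 4.8, 0, 0, 0, -0.078, 2, 4.8, 0, 0, 0, -0.078, 1.9, 4.8, 0, 0, 0, -0.078, 2, 4.8, 0, 0, 0, -0.08, 0, 0, 0, 0, 0, 0, 0, 0, 0, 0, 0, 0],
)

```text
t: 12.28
eef_pos: [606.5, -12.5, 137.2]
tcp_rot: [3.069, 0.669, -0.005]
contact_force: [0.2, -1.3, -5.6]
grip_width: 49.7
finger_force: 45.0
```

Run:
```python
from f import *
o=get_obs(); print(o["eef_pos"].round(1),o["tcp_rot"].round(3),o["contact_force"].round(1),o["wrist_torque"].round(2))
out=[]
for n in("top","side"):
    im,d=cap(n); P=pts(n,d); np.savez(f"{n}3.npz",im=im,P=P,d=d)
    u=proj(n,np.array([[568,-30,90.]]))[0].astype(int)
    # ball projections in earlier image
    z=np.load(f"{n}2.npz"); 
    for I in(z["im"],im): out.append(cv2.resize(I[u[1]-37:u[1]+38,u[0]-50:u[0]+50],(400,300)))
save("c3.png",np.vstack([np.hstack(out[:2]),np.hstack(out[2:])]))
```

```text
[606.5 -12.5 137.2] [ 3.069  0.669 -0.005] [ 0.2 -1.3 -5.6] [-0.01 -0.06  0.01]
```

View pics/c3.png

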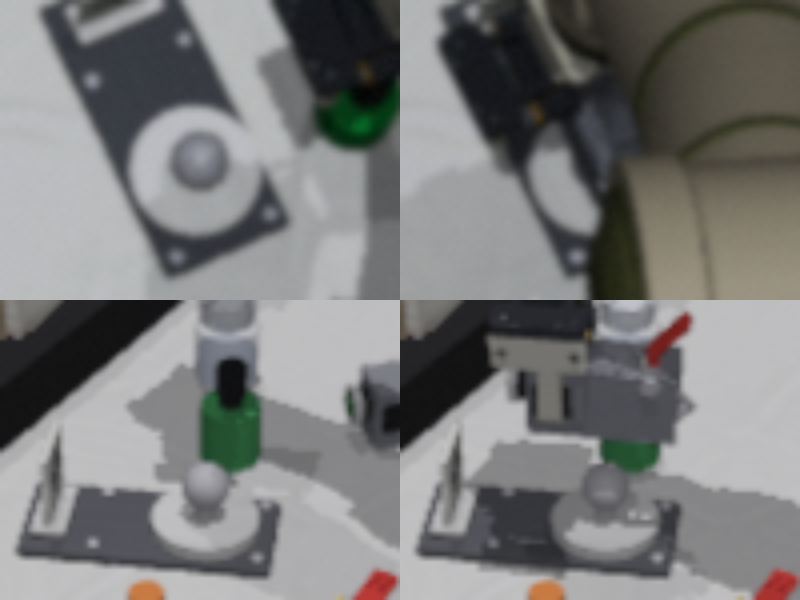

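Run:
```python
from f import *
BASE=[np.array([[x,y,z] for x in(-60,155) for y in(-48,48) for z in(0,12)],float)]
a=np.linspace(0,2*np.pi,60)
PAD=np.array([[46*np.cos(t),46*np.sin(t),26] for t in a])
for n in("top","side"):
  for k in((2,) if n=="top" else (1,2)):
    z=np.load(f"{n}{k}.npz"); im=z["im"].astype(int); 
    u=proj(n,np.array([[608,-10,5.]]))[0].astype(int)
    w=np.zeros((480,640),bool); w[u[1]-55:u[1]+55,u[0]-60:u[0]+60]=1
    # window: predicted base dilated; mask: dark pixels, or inside eroded prediction
    pr=render(n,BASE,[568,-30,.428])>.5; K=np.ones((3,3),np.uint8)
    big=cv2.dilate(pr.astype(np.uint8),K,iterations=4)>0; inn=cv2.erode(pr.astype(np.uint8),K,iterations=4)>0
    up=np.zeros((480,640),np.uint8)
    # ignore pad/ball/plate image areas & green
    c,s=np.cos(.428),np.sin(.428); R=np.array([[c,-s,0],[s,c,0],[0,0,1]])
    for q in(np.vstack([PAD,PAD-[0,0,14]]),np.array([[0,y,76.] for y in(-22,22)]+[[0,y,30.] for y in(-22,22)]),np.array([[x,y,zz] for x in(115,140) for y in(-32,32) for zz in(12,92)],float)):
        cv2.fillConvexPoly(up,cv2.convexHull(proj(n,q@R.T+[568,-30,0]).round().astype(np.int32)),1)
    up=cv2.dilate(up,K,iterations=1)>0
    g=im[...,1]-im[...,0]>20; g=cv2.dilate(g.astype(np.uint8),K,iterations=2)>0
    m=((im.max(-1)<115)&big)|inn
    ign={n:up|~big|g}
    p,e=fit([n],{n:m.astype(float)},BASE,[568,-30,.428],ign=ign); print(n,k,p.round(3),round(e,1))
```

```text
top 2 [ 5.71025e+02 -3.04540e+01  4.15000e-01] 101.7
side 1 [ 5.71496e+02 -3.58820e+01  4.32000e-01] 95.1
side 2 [ 5.71496e+02 -3.58820e+01  4.32000e-01] 87.1
```

Run:
```python
from f import *
BASE=[np.array([[x,y,z] for x in(-60,155) for y in(-48,48) for z in(0,12)],float)]
for n in("top","side"):
  for k in(1,2,3):
    P=np.load(f"{n}{k}.npz")["P"]; q=P[(np.hypot(P[...,0]-569,P[...,1]+31)<26)&(P[...,2]>42)&(P[...,2]<85)]
    if len(q)<20: continue
    f=lambda p:np.linalg.norm(q-p,axis=1)-20
    s=so.least_squares(f,[569,-31,56],loss="soft_l1",f_scale=1.5); print("ball",n,k,len(q),s.x.round(1),np.abs(f(s.x)).mean().round(2))
  im=np.load(f"{n}0.npz")["im"].astype(int); K=np.ones((3,3),np.uint8)
  for th in(110,130,150):
    pr=render(n,BASE,[569,-31,.425])>.5
    big=cv2.dilate(pr.astype(np.uint8),K,iterations=4)>0; inn=cv2.erode(pr.astype(np.uint8),K,iterations=4)>0
    m=((im.max(-1)<th)&big)|inn
    up=np.zeros((480,640),np.uint8); c,s=np.cos(.425),np.sin(.425); R=np.array([[c,-s,0],[s,c,0],[0,0,1]])
    for q in(np.array([[28*np.cos(t),28*np.sin(t),zz] for t in a for zz in(26,123)]),np.array([[46*np.cos(t),46*np.sin(t),26.] for t in a]),np.array([[x,y,zz] for x in(105,142) for y in(-32,32) for zz in(12,92)],float)):
        cv2.fillConvexPoly(up,cv2.convexHull(proj(n,q@R.T+[569,-31,0]).round().astype(np.int32)),1)
    ign={n:(cv2.dilate(up,K,iterations=2)>0)|~big}
    p,e=fit([n],{n:m.astype(float)},BASE,[569,-31,.425],ign=ign); print(n,th,p.round(3),round(e,1))
```

```text
ball top 1 166 [570.3 -30.2  57.6] 2.21
ball top 2 167 [570.2 -29.8  57.5] 2.09
top 110 [ 5.7188e+02 -3.0413e+01  4.2300e-01] 78.5
top 130 [ 5.7048e+02 -3.0334e+01  4.1900e-01] 44.6
top 150 [ 5.69256e+02 -3.04100e+01  4.28000e-01] 60.8
ball side 1 110 [569.5 -30.5  54.9] 1.78
ball side 2 114 [569.2 -30.2  55. ] 1.72
ball side 3 114 [569.1 -30.1  54.9] 1.51
side 110 [ 5.71528e+02 -3.51350e+01  4.21000e-01] 71.9
side 130 [ 5.70852e+02 -3.39830e+01  4.22000e-01] 57.4
side 150 [ 5.69249e+02 -3.17050e+01  4.27000e-01] 41.6
```

Run:
```python
from f import *
n="side"; im,d=cap(n); o=get_obs(); t=o["eef_pos"]; R=cv2.Rodrigues(o["tcp_rot"])[0]; yaw=np.arctan2(R[1,0],R[0,0]); print(t.round(1),yaw.round(3),R[:,2].round(4))
M,I=mask(n,im,[569,-30,150])
i=im.astype(int)
# fit rear edge & bottom: only region of head behind gripper (head x<15)
c,s=np.cos(yaw),np.sin(yaw); Rz=np.array([[c,-s,0],[s,c,0],[0,0,1]])
for z0 in(t[2]-17,):
  w=np.zeros((480,640),np.uint8)
  q=np.array([[x,y,z] for x in(-75,10) for y in(-25,25) for z in(-15,64)],float)@Rz.T+t-Rz@[43.9,0,0]; q[:,2]+=-t[2]+z0
  cv2.fillConvexPoly(w,cv2.convexHull(proj(n,q).round().astype(np.int32)),1)
  ign=I|(w==0)
  for nm,m in(("net",M),("col",((i.max(-1)<125)&(np.ptp(i,axis=-1)<25)).astype(float))):
    def cost(v):
        p=t[:2]-(Rz@[v[0],0,0])[:2]
        return (np.abs(render(n,[BOX],[p[0],p[1],yaw],z0+v[1])-m)*~ign).sum()
    g=[(cost((a_,b)),a_,b) for a_ in np.arange(36,52,.5) for b in np.arange(-4,6,1.)]
    print(nm,sorted(g)[:6],(~ign).sum())
```

```text
[607.  -14.1 138.1] 0.426 [-1.4e-03 -7.0e-04 -1.0e+00]
side 0.92 [180. 321.] [321. 180.]
net [(np.float64(32.25), np.float64(43.5), np.float64(-2.0)), (np.float64(32.9375), np.float64(43.0), np.float64(-2.0)), (np.float64(33.3125), np.float64(42.5), np.float64(-2.0)), (np.float64(33.8125), np.float64(43.0), np.float64(-3.0)), (np.float64(33.875), np.float64(42.0), np.float64(-2.0)), (np.float64(33.875), np.float64(43.5), np.float64(-3.0))] 798
col [(np.float64(44.6875), np.float64(44.0), np.float64(0.0)), (np.float64(45.1875), np.float64(43.5), np.float64(0.0)), (np.float64(45.8125), np.float64(43.0), np.float64(0.0)), (np.float64(45.9375), np.float64(43.0), np.float64(-1.0)), (np.float64(46.0), np.float64(43.5), np.float64(-1.0)), (np.float64(46.4375), np.float64(44.5), np.float64(0.0))] 798
```

>>> send_rows(
  deltas=[0.24, 0.19, -1, 0, 0, 0, 0, 0, -2, 0, 0, 0, 0, 0, -1.2, 0, 0, 0, 0, 0, 0, 0, 0, 0, 0, 0, 0, 0, 0, 0],
)

```text
t: 13.1
eef_pos: [610.6, -10.6, 96.9]
tcp_rot: [3.07, 0.667, 0.001]
contact_force: [-0.5, 0.2, -4.8]
grip_width: 49.8
finger_force: 45.0
```

>>> send_rows(
  deltas=[0, 0, -0.4, 0, 0, 0, 0, 0, -0.4, 0, 0, 0, 0, 0, -0.4, 0, 0, 0, 0, 0, 0, 0, 0, 0],
)

```text
t: 13.6
eef_pos: [610.0, -10.5, 84.2]
tcp_rot: [-3.07, -0.667, 0.001]
contact_force: [0.2, 0.5, -5.0]
grip_width: 49.7
finger_force: 45.0
```

>>> send_rows(
  deltas=[-0.04, -0.13, 0, 0, 0, 0, 0, 0, -0.3, 0, 0, 0, 0, 0, -0.4, 0, 0, 0, 0, 0, -0.4, 0, 0, 0, 0, 0, 0, 0, 0, 0, 0, 0, 0, 0, 0, 0],
)

```text
t: 14.35
eef_pos: [609.9, -11.8, 73.6]
tcp_rot: [3.07, 0.667, -0.0]
contact_force: [0.0, -0.4, -4.7]
grip_width: 49.7
finger_force: 45.0
```

>>> send_rows(
  deltas=[0, 0, -0.4, 0, 0, 0, 0, 0, -0.4, 0, 0, 0, 0, 0, -0.4, 0, 0, 0, 0, 0, -0.4, 0, 0, 0, 0, 0, -0.4, 0, 0, 0, 0, 0, -0.4, 0, 0, 0, 0, 0, -0.3, 0, 0, 0, 0, 0, 0, 0, 0, 0],
)

```text
t: 15.35
eef_pos: [609.7, -11.8, 46.4]
tcp_rot: [-3.07, -0.667, 0.001]
contact_force: [0.1, -0.8, -5.3]
grip_width: 49.7
finger_force: 45.0
```

>>> send_rows(
  deltas=[0, 0, -0.15, 0, 0, 0, 0, 0, -0.1, 0, 0, 0, 0, 0, -0.05, 0, 0, 0, 0, 0, 0, 0, 0, 0],
)

```text
t: 15.85
eef_pos: [609.8, -11.8, 43.6]
tcp_rot: [3.07, 0.667, -0.0]
contact_force: [-0.6, 0.4, -4.8]
grip_width: 49.6
finger_force: 45.0
```

>>> send_rows(
  deltas=[0, 0, -0.1, 0, 0, 0, 0, 0, -0.05, 0, 0, 0, 0, 0, 0, 0, 0, 0],
)

```text
t: 16.23
eef_pos: [610.0, -11.8, 42.8]
tcp_rot: [3.07, 0.667, 0.001]
contact_force: [-2.5, 0.7, 5.9]
grip_width: 49.9
finger_force: 45.0
```

>>> send_rows(
  deltas=[0, 0, -0.05, 0, 0, 0, 0, 0, 0, 0, 0, 0],
)

```text
t: 16.48
eef_pos: [610.0, -11.8, 42.7]
tcp_rot: [3.07, 0.667, 0.001]
contact_force: [-2.9, 0.4, 11.6]
grip_width: 49.6
finger_force: 45.0
```

>>> send_rows(
  deltas=[0, 0, 0, 0, 0, 0, 0, 0, 0, 0, 0, 0, 0, 0, 0, 0, 0, 0, 0, 0, 0, 0, 0, 0, 0, 0, 0, 0, 0, 0, 0, 0, 0, 0, 0, 0],
  claw=9,
)

```text
t: 17.23
eef_pos: [609.8, -11.8, 41.5]
tcp_rot: [-3.07, -0.667, 0.0]
contact_force: [-0.3, 0.0, -0.6]
grip_width: 90.0
finger_force: 0.0
```

>>> send_rows(
  deltas=[0, 0, 2, 0, 0, 0, 0, 0, 4, 0, 0, 0, 0, 0, 5, 0, 0, 0, 0, 0, 5, 0, 0, 0, 0, 0, 0, 0, 0, 0],
)

```text
t: 17.85
eef_pos: [611.9, -11.8, 205.7]
tcp_rot: [3.069, 0.666, 0.011]
contact_force: [-0.4, -0.6, -0.6]
grip_width: 89.7
finger_force: 0.0
```

Run:
```python
from f import *
out=[]
o=get_obs(); print(o["eef_pos"].round(1))
for n in("side","top"):
    im,d=cap(n); P=pts(n,d); i=im.astype(int); np.savez(f"{n}4.npz",im=im,P=P)
    near=np.hypot(P[...,0]-560,P[...,1]+30)<110; Z=P[...,2]
    red=near&(i[...,0]-i[...,1]>50); q=P[red]
    print(n,"red",red.sum(),q.min(0).round(),q.max(0).round() if len(q) else "")
    dx=(P-[569.7,-30.2,0])@[.911,.413,0]; dy=(P-[569.7,-30.2,0])@[-.413,.911,0]
    for a_,b in((-50,-37),(-15,15),(25,45),(47,63)):
        k=(dx>a_)&(dx<b)&(abs(dy)<20)&(Z>70)&(Z<110)&~red; print(a_,b,k.sum(),np.median(Z[k]).round(1))
    u=proj(n,np.array([[575,-28,60.]]))[0].astype(int)
    out.append(cv2.resize(im[u[1]-40:u[1]+40,u[0]-50:u[0]+50],(400,320)))
save("c4.png",np.hstack(out))
```

```text
[611.9 -11.8 205.7]
side red 49 [511. -59.   2.] [562.  47. 128.]
-50 -37 8 79.6
-15 15 63 91.7
25 45 42 87.4
47 63 36 87.5
top red 78 [512. -64.  61.] [548. -34. 137.]
-50 -37 5 89.2
-15 15 162 92.9
25 45 106 89.9
47 63 39 87.6
```

View pics/c4.png

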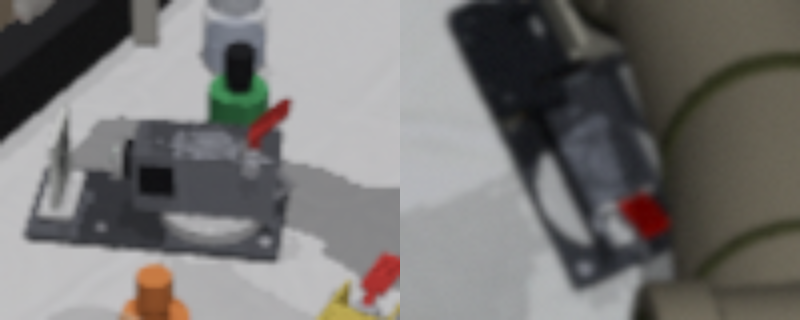

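The head is seated: its top reads about 88 mm (62 + 26), it is level, and the lens faces the plate. Next I'll shut the fingers and go above the lever at head x = -58.

>>> send_rows(
  deltas=[-2.4, -1.05, -1, 0, 0, 0, -2.4, -1.05, -1, 0, 0, 0, -2.4, -1.05, -1, 0, 0, 0, -2.3, -1.05, -1, 0, 0, 0, 0, 0, 0, 0, 0, 0, 0, 0, 0, 0, 0, 0, 0, 0, 0, 0, 0, 0, 0, 0, 0, 0, 0, 0, 0, 0, 0, 0, 0, 0, 0, 0, 0, 0, 0, 0, 0, 0, 0, 0, 0, 0],
  claw=0,
  newtons=20,
)

```text
t: 19.32
eef_pos: [514.9, -53.8, 161.7]
tcp_rot: [3.07, 0.667, 0.0]
contact_force: [-0.5, -0.4, -0.2]
grip_width: 0.4
finger_force: 0.0
```

>>> send_rows(
  deltas=[0.23, 0, -1, 0, 0, 0, 0, 0, -1.2, 0, 0, 0, 0, 0, -1, 0, 0, 0, 0, 0, -0.5, 0, 0, 0, 0, 0, -0.5, 0, 0, 0, 0, 0, -0.5, 0, 0, 0, 0, 0, 0, 0, 0, 0],
)

```text
t: 20.2
eef_pos: [517.0, -53.8, 113.9]
tcp_rot: [-3.07, -0.667, 0.001]
contact_force: [-0.3, 0.2, 0.1]
grip_width: 0.4
finger_force: 0.0
```

>>> send_rows(
  deltas=[0, 0, -0.4, 0, 0, 0, 0, 0, -0.4, 0, 0, 0, 0, 0, -0.4, 0, 0, 0],
)

```text
t: 20.58
eef_pos: [516.9, -53.8, 102.3]
tcp_rot: [-3.07, -0.667, 0.001]
contact_force: [-1.2, -1.4, 3.3]
grip_width: 0.5
finger_force: 1.5
```

>>> send_rows(
  deltas=[0, 0, -0.2, 0, 0, 0, 0, 0, -0.2, 0, 0, 0, 0, 0, 0, 0, 0, 0],
)

```text
t: 20.95
eef_pos: [516.6, -54.0, 98.6]
tcp_rot: [-3.07, -0.667, 0.002]
contact_force: [-2.9, -1.0, 4.2]
grip_width: 0.5
finger_force: 2.0
```

>>> send_rows(
  deltas=[0, 0, -0.15, 0, 0, 0, 0, 0, -0.1, 0, 0, 0, 0, 0, 0, 0, 0, 0],
)

```text
t: 21.32
eef_pos: [516.0, -54.3, 97.4]
tcp_rot: [3.07, 0.666, -0.002]
contact_force: [-8.9, -2.2, 26.2]
grip_width: 0.8
finger_force: 13.3
```

>>> send_rows(
  deltas=[0, 0, -0.03, 0, 0, 0, 0, 0, 0, 0, 0, 0],
)

```text
t: 21.58
eef_pos: [515.9, -54.4, 97.3]
tcp_rot: [3.07, 0.666, -0.002]
contact_force: [-9.6, -1.6, 29.3]
grip_width: 0.1
finger_force: 14.8
```

>>> send_rows(
  deltas=[0, 0, 1, 0, 0, 0, 0, 0, 4, 0, 0, 0, 0, 0, 5, 0, 0, 0, 0, 0, 5, 0, 0, 0, -2, -6, 0, 0, 0, 0, -2, -6, 0, 0, 0, 0, -2, -6, 0, 0, 0, 0, -2, -6, 0, 0, 0, 0, -2, -6, 0, 0, 0, 0, -2, -6, 0, 0, 0, 0, 0, 0, 0, 0, 0, 0],
)

```text
t: 22.95
eef_pos: [396.1, -414.6, 245.7]
tcp_rot: [3.07, 0.655, -0.001]
contact_force: [0.1, 1.4, 0.0]
grip_width: 0.5
finger_force: 0.0
```

Run:
```python
from f import *
out=[]
for n in("side","top"):
    im,d=cap(n); P=pts(n,d); i=im.astype(int); Z=P[...,2]
    D=P-[570.1,-29.8,0]; dx=D@[.911,.413,0]; dy=D@[-.413,.911,0]
    red=(i[...,0]-i[...,1]>50)&(np.hypot(dx,dy)<100)&(Z>60); q=red
    print(n,"red",red.sum(),"dx",np.percentile(dx[q],[2,50,98]).round(1),"Z",np.percentile(Z[q],[5,50,95]).round(1),"slope",np.polyfit(dx[q],Z[q],1).round(2))
    for a_,b in((-15,15),(25,45),(47,63)):
        k=(dx>a_)&(dx<b)&(abs(dy)<20)&(Z>70)&(Z<110)&~red; print(a_,b,k.sum(),np.median(Z[k]).round(1))
    for o in("wide_jar","bottle_tall","bottle_short"):
        for r in finder.silhouettes(n,o)[:1]: print(o,round(r["p"],2),np.round(r["location"]),np.nanmedian(P[r["region"]],axis=0).round())
    u=proj(n,np.array([[580,-60,60.]]))[0].astype(int)
    out.append(cv2.resize(im[u[1]-50:u[1]+50,u[0]-50:u[0]+50],(400,400),interpolation=2))
save("c5.png",np.hstack(out)); print(get_obs()["contact_force"].round(1))
```

```text
side red 62 dx [-81.9 -58.5 -36.3] Z [ 90.5  96.2 100.3] slope [-0.1  90.16]
-15 15 64 91.2
25 45 44 87.4
47 63 34 86.5
wide_jar 0.79 [262. 290.] [467. 299.  91.]
bottle_tall 0.94 [234. 242.] [659. 271. 107.]
bottle_short 0.86 [163. 325.] [ 675. -233.   63.]
top red 139 dx [-82.7 -59.9 -35.4] Z [ 92.2  98.  104.6] slope [-5.000e-02  9.524e+01]
-15 15 169 93.7
25 45 110 89.2
47 63 83 88.3
wide_jar 0.63 [248. 270.] [476. 270.  96.]
bottle_tall 0.73 [178. 274.] [662. 247. 138.]
bottle_short 0.68 [181. 456.] [ 672. -241.   88.]
[-0.5  0.6  0.1]
```

View pics/c5.png

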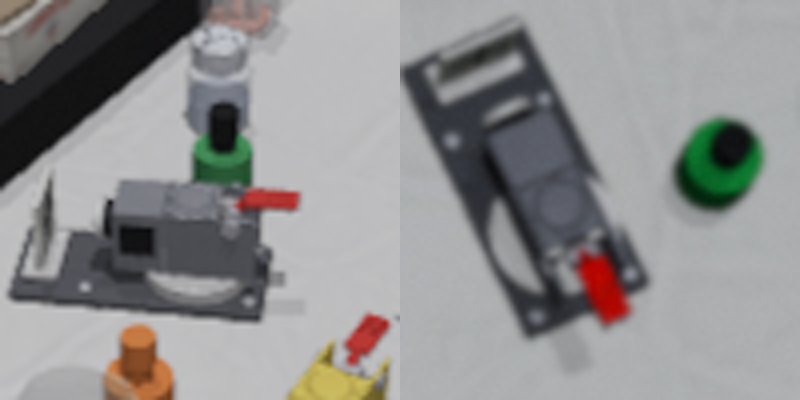

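The lever lies flat at about 97 mm, the head is level on the pad, the cap stands clear, and the jar and bottles haven't moved. I'm handing in the job.

```bash
python3 -c "
from station import ticket
print(ticket.sign_off())"
```

```text
the job is handed in; nothing more can be done
None
```

The job is handed in at about 23 s: the green cap stands upright on the worktop off the stand, the grey head sits flat on the pad with its lens to the target plate, the red latch is down, and the jar and bottles are where they were. The hand-in returned no verdict.

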